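Rock the angle gauge on the crowned block until its pointer meets the index

TASK

Take the pendulum angle gauge (black handle on top) from the pine block, seat its foot level on the crown of the bolted-down plaster block with the lip laid flush against the block's front face, and pause there a moment. Then rock the gauge sideways on the crown until its swinging pointer settles on the index tab, and finish while still holding it there, foot lightly on the crown and lip flush, so that the line can be scribed along the foot. Do not press hard, and leave the clear beaker, the loose plaster block and the milled part where they are.

Things in the scene. Friction and masses are not known exactly. Their poses are not given: they have to be found in the camera images.
- gauge: Loose aluminium angle gauge, 0.36 kg. Origin: centre of its foot's flat underside; white dial looks to -x (to the robot), y along the foot, z up. Foot x +-13, y +-50, z 0 to 10 mm. Lip plate hanging in front, y +-30, 6 mm thick, 18 mm below the foot plane; its rear face x = -13 mm is the one to lay flush. Dial plate 94 mm wide up to z = 85. Starts on the pine block, lip hanging in front.
- gauge_grip (a point): Centre of the gauge's black handle, 104 mm straight above the gauge's origin. The handle is 22 mm thick (gauge x, grip it across this), 44 mm wide (y) and 40 mm high, its top at z = 124 mm.
- pointer (a joint): Swing (rad) of the weighted pointer about the gauge's -x axis; pivot 74 mm above the foot plane. Free, lightly damped: swings about three times a second, settles in about 2 s. It hangs plumb, so it equals the gauge's lean: 0 upright, positive when the gauge's top leans to its -y side (the robot's right).
- index (a joint): Angle of the stiff index tab (rad), on the same axis and with the same zero as the pointer, set differently each time between 0.2 and 0.42, always on the -y (right) side. It stays where it is set. The gauge can turn a little in the grip as its foot rubs on the crown, so trust the pointer, not the wrist. The pointer is on the mark when both joints read the same.
- pointer_tip (a point): Lower end of the pointer, 44 mm from the pivot; its z axis lies along the pointer.
- index_tip (a point): Inner point of the index tab, 45 mm from the pivot, in the pointer's plane; its z axis points to the pivot. The tab is 8 mm wide with a narrow nose that the pointer's end comes opposite to.
- block: Plaster block with a half-round top, fixed on a 150 mm wide, 6 mm thick aluminium plate with two bolts. Origin: centre of its underside; x away from the robot, z up. 60 mm deep (x), 104 mm wide (y). Crown: cylinder of radius 50 mm, axis along x at z = 50 mm, so its top is at z = 100 mm. Flat front face at x = -30 mm, toward the robot. Yaw within 0.3 rad.
- crown_axis (a point): Point on the crown's axis in the plane of the block's front face (x = -30, y = 0, z = 50 mm in the block's frame). With the gauge seated and flush it lies at x = -13, z = -50 mm in the gauge's frame at any lean.
- parking_block: Pine block 52 x 58 x 56 mm, fixed, on which the gauge stands at the start. Origin: centre of its underside.
- beaker: Clear empty plastic beaker, 54 mm across, 68 mm high, a bystander. Origin: centre of its underside.
- plaster_block: Small loose plaster block with a bore, 60 x 55 x 40 mm, a bystander. Origin: centre of its underside.
- milled_part: Milled aluminium part, 34 x 52 x 22 mm, a bystander. Origin: centre of its underside.
Not all that is in view belongs to the job. Of the things that look like the gauge, the largest one is meant.

How it is judged:
By the outcome, as a careful person would: the job done as asked, in the order asked, and still so for the second after the job is handed in, while the arm keeps its last pose, push and grip.
It also fails if it takes over 54 s, if anything falls off the work surface, if the arm or the gripper's body presses on something with over 40 N, if the wrist force passes 120 N, or if a joint passes its speed limit or range.

ROBOT

A 7-joint arm with a two-finger parallel gripper is mounted at the origin on a cart in front of the work surface, level with it; the furniture and walls round the work are solid. World frame = base frame: x ahead of the robot, y to its left, z up, the work surface at z = 0. Lengths are in m, angles in rad, forces in N, time in s.
With the tool pointing down it reaches from about 0.425 to 0.875 m from the base axis. Payload 4.7 kg.
Tool frame: the origin (TCP) lies midway between the tips of the shut fingers; the grasp point (between the pads) lies ctrl.grasp_offset behind it (ctrl.grasp_offset is the distance from the TCP to the grasp point, in m); z points along the fingers, y is the line along which they close (so a half turn about z gives the same grasp; the last joint's range is limited). The gripper opens to 87 mm and grips with 3 to 60 N. Pads are 19 mm wide; open, the fingers measure 117 mm over their backs; the gripper's body (75 mm by 190 mm) begins 51 mm behind the grasp point.
Start: joints at [-1.315, 0.321, -0.07, 1.45, 0.023, 1.371, -0.057], TCP at [0.156, 0.631, 0.223] pointing down, gripper open.
Joint ranges: [-2.86, 2.86], [-0.3, 2.09], [-1.38, 1.24], [0.06, 2.45], [-1.56, 4.7], [0.09, 2.05], [-2.69, 2.69]. Speed limits (rad/s): [2.57, 2.57, 3.14, 3.14, 3.14, 3.14, 3.14].

INTERFACE

Orientations are given as a rotation vector (axis times angle).
In Python, from bench import ctrl gives the robot as it stands. The module is installed in compiled form; this text tells all that it offers.
- The arm moves only by the tool jog_arm, never from a script. Its argument "moves" is one flat list of numbers, 7 for each row, row after row: the shift along the tool's x, y, z in units of 30 cm (1.0 is 30 cm), then the turn, a rotation vector about the tool's x, y, z in units of 60 degrees (1.0 is 60 degrees), then the gripper's target within -1 to 1 (fully open at 1, half-way at 0, shut at -1). In form: [x, y, z, wx, wy, wz, fingers, x, y, z, wx, wy, wz, fingers, ...]. A call has exactly 8 rows; each row is the pose to reach, as a shift and turn from the pose commanded when the call began, along the tool's axes at that moment; what a row does not reach only later rows make up. A row lasts 1/8 s, in which the tool goes at most 62.5 mm and 10.7 degrees, less where a joint would pass 70% of its speed; a pose out of reach is approached as far as the arm can. A call with a number of a shift or a turn outside -1 to 1 is refused whole. A call with a gripper value outside its range is refused whole. The fingers move at their own pace and stop on an object; "newtons" is the grip in N (left out, the last holds). Time passes only in rows, so rows that repeat a pose let the fingers close, or fill a call up. It gives the time, the measured TCP pose, the force, the opening and the grip force at its end, in the units of the state.
- ctrl.get_state(): the state, without advancing time (a new reading comes with each control period).
- ctrl.get_image(name): name is "side" or "top"; returns a dict with "pixels" (420x560x3 uint8, red, green, blue), "fx", "fy", "cx", "cy" (pixels), "xyz" and "rotation" of the camera in the world. Camera axes: x right, y up, looking along -z (the intrinsics and any distortion apply to the point x, -y, -z); pixel columns grow to the right and rows downward; lengths in m; the calibration is good to about 2 mm. A picture is of the moment at which its call begins. There is no depth.
- ctrl.close_job(): hands the job in; it is judged then, once.
The state is a dict: "time": time; "joint_positions": joint angles; "qd": joint speeds; "joint_torque": joint torques, N m; "position": TCP position; "tool_rot": TCP orientation; "ft_force": force on the tool from outside, world axes, zero at the start; "torque": the same for the moment, N m; "grip_width": opening from 0.0 (shut) to 1.0 (fully open); "grip_force": force on a finger pad.
Only numpy, scipy, OpenCV 4.12 (cv2) and the standard library are available. Lean on these libraries where they do the work, as an engineer would, in place of code of your own. Each camera call takes 0.05 s, during which the arm holds its last target. There are 200 camera calls.

## Working session

There is one attempt and no reset: what is moved stays moved. The work goes in short steps, Python scripts to look and compute and a tool call to move; the robot and the scene stay as the last step left them, time stands still between calls to the robot, and variables do not carry over. Pictures are saved under pics/ and viewed, at most 14 in all, crops included, and the job is handed in when it is done.

Besides the shell and the picture viewer there is one more tool, called after ">>>" as a command line: name --argument value ..., lists and objects as JSON in quotes. jog_arm: Moves the arm, as the interface text tells. Its arguments: {"type":"object","properties":{"moves":{"type":"array"},"newtons":{"type":"number"}},"required":["moves"]}

```bash
mkdir -p pics; ls
python3 - <<'E'
from bench import ctrl
import cv2,json
print(ctrl.get_state(), ctrl.grasp_offset)
for n in("side","top"):
    d=ctrl.get_image(n)
    cv2.imwrite(f"pics/{n}0.png",d["pixels"][:,:,::-1])
    print(n,{k:v for k,v in d.items() if k!="pixels"})
E
```

```text
pics
{'time': 0.0, 'joint_positions': array([-1.31487865,  0.32180722, -0.07013243,  1.45166171,  0.02259958,
        1.3708102 , -0.0568944 ]), 'qd': array([-0.00074161, -0.00177776, -0.00171577,  0.00021677,  0.00022032,
       -0.00014061, -0.00063099]), 'joint_torque': array([-4.92460174e-06, -4.91273725e+01, -4.03602831e-01, -3.12526309e+01,
       -6.39149174e-02,  4.36471682e-02,  1.60568616e-04]), 'position': array([0.15554118, 0.63054533, 0.22147882]), 'tool_rot': array([-3.78777341e-01, -3.11852623e+00,  2.97329849e-03]), 'ft_force': array([-0.41522266,  0.85120558, -0.3389909 ]), 'torque': array([ 0.02435315, -0.01238028,  0.00256172]), 'grip_force': 0.0, 'grip_width': 0.9983952180037816} 0.0187
side {'fx': 519.6594839449198, 'fy': 519.6594839449198, 'cx': 279.6370523330692, 'cy': 208.58863159473614, 'xyz': array([0.37816457, 0.62922997, 0.54356271]), 'rotation': array([ 0.11639957, -1.61934137, -2.50144922])}
top {'fx': 385.6027293859261, 'fy': 385.6027293859261, 'cx': 277.590850961175, 'cy': 207.03186776699812, 'xyz': array([ 0.47600122, -0.31283023,  0.96486934]), 'rotation': array([ 0.07198121, -0.04594138, -1.54821339])}
```

View pics/side0.png

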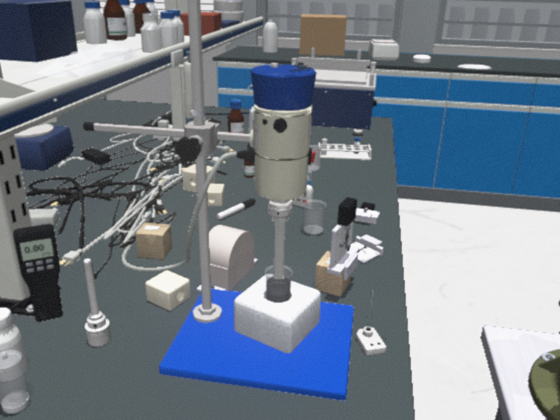

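View pics/top0.png

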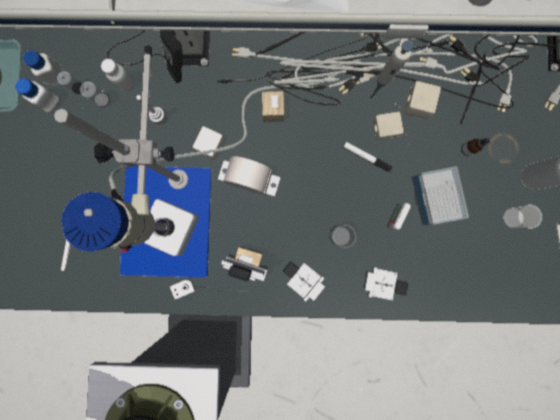

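The two views show three gauge-like things. In top they are A (245,265), standing on the pine block, B (305,281) and C (382,284), both lying loose and smaller. A matches "on the pine block" and looks largest. The stirrer (blue cap, top view (90,220)) stands between the arm and the work. I'll confirm A in a crop.

```bash
cat > h.py <<'E'
import numpy as np, cv2
from scipy.spatial.transform import Rotation as R
from bench import ctrl
CAM={"side":(519.6594839,279.637052,208.588632,np.array([0.37816457,0.62922997,0.54356271]),[0.11639957,-1.61934137,-2.50144922]),
"top":(385.602729,277.590851,207.031868,np.array([0.47600122,-0.31283023,0.96486934]),[0.07198121,-0.04594138,-1.54821339])}
def ray(n,u,v):
    f,cx,cy,o,r=CAM[n]; d=R.from_rotvec(r).apply([(u-cx)/f,-(v-cy)/f,-1]); return o,d/np.linalg.norm(d)
def onz(n,u,v,z):
    o,d=ray(n,u,v); return o+d*(z-o[2])/d[2]
def tri(a,b):
    o1,d1=ray("top",*a);o2,d2=ray("side",*b)
    s=np.linalg.lstsq(np.c_[d1,-d2],o2-o1,rcond=None)[0]
    p,q=o1+s[0]*d1,o2+s[1]*d2; return (p+q)/2,np.linalg.norm(p-q)
def proj(n,p):
    f,cx,cy,o,r=CAM[n]; c=R.from_rotvec(r).inv().apply(np.atleast_2d(p)-o); return np.c_[cx+f*c[:,0]/-c[:,2],cy-f*c[:,1]/-c[:,2]]
E
python3 - <<'E'
from h import *
np.set_printoptions(precision=3,suppress=True)
t=cv2.imread("pics/top0.png");s=cv2.imread("pics/side0.png")
a=cv2.resize(t[145:305,200:330],None,fx=3.7,fy=3.7,interpolation=cv2.INTER_CUBIC)
cv2.imwrite("pics/c_top.png",a)
b=cv2.resize(s[190:310,195:395],None,fx=4,fy=4,interpolation=cv2.INTER_CUBIC)
cv2.imwrite("pics/c_side.png",b)
print("cap",tri((88,212),(284,70)))
for u,v in((135,152),(62,116),(148,50)):print(onz("top",u,v,.4))
for n in("side","top"):print(n,R.from_rotvec(CAM[n][4]).as_matrix())
print("clamp",tri((133,152),(200,140)),"motor bottom",tri((140,215),(283,200)))
E
```

```text
cap (array([ 0.497, -0.041,  0.433]), np.float64(0.014103900812943163))
[ 0.596 -0.088  0.4  ]
[0.649 0.026 0.4  ]
[ 0.754 -0.1    0.4  ]
side [[-0.984  0.091 -0.151]
 [-0.175 -0.401  0.899]
 [ 0.021  0.911  0.411]]
top [[ 0.022  0.997 -0.075]
 [-1.     0.021 -0.017]
 [-0.016  0.075  0.997]]
clamp (array([ 0.611, -0.056,  0.326]), np.float64(0.0014249678298803611)) motor bottom (array([ 0.498, -0.045,  0.25 ]), np.float64(0.022364554905384804))
```

View pics/c_top.png

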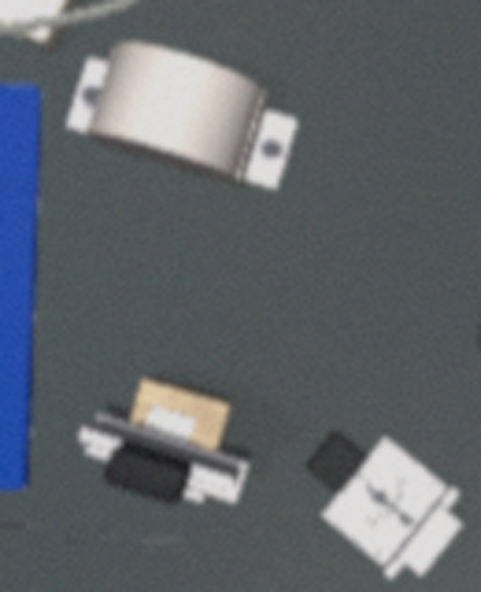

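View pics/c_side.png

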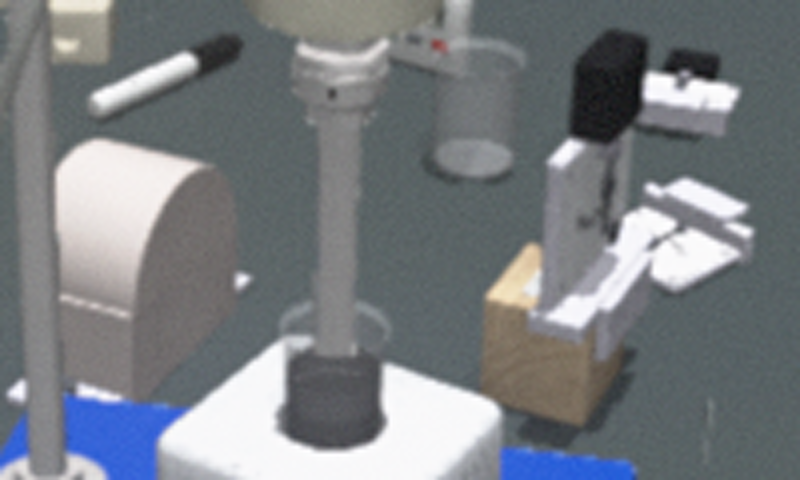

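The crops show that A, in c_top (150,470) and c_side (605,170), is upright on the pine block with its black handle on top. It's clearly bigger than B, c_top (390,500), so A is the one. The block's plate bolts are at c_top (90,97) and (272,148). Next I'll measure these.

Run:
```python
from h import *
np.set_printoptions(precision=4,suppress=True)
t=cv2.imread("pics/top0.png")
S=8
c=cv2.resize(t[145:305,200:330],None,fx=S,fy=S,interpolation=cv2.INTER_CUBIC)
g=c.max(2)
def orig(p): return (np.array(p)+.5)/S-.5+[200,145]
def blob(m,seed,name):
    n,l,st,ce=cv2.connectedComponentsWithStats(m.astype(np.uint8))
    k=l[seed[1],seed[0]]
    if k==0:
        d=np.linalg.norm(ce-np.array(seed),axis=1); d[0]=1e9; k=d.argmin()
    cn=max(cv2.findContours((l==k).astype(np.uint8),0,1)[0],key=cv2.contourArea)
    r=cv2.minAreaRect(cn); print(name,"area",st[k,4]/S/S,"cent",orig(ce[k]),"rect",orig(r[0]),np.array(r[1])/S,r[2])
    return ce[k],r,cn
q=S/3.7
h,hr,hc=blob(g<42,(int(147*q),int(475*q)),"handle")
# bolts: darker than tab in local window
def bolt(x,y):
    x,y=int(x*q),int(y*q);w=22
    p=g[y-w:y+w,x-w:x+w].astype(float); m=np.clip(150-p,0,None)
    yy,xx=np.mgrid[y-w:y+w,x-w:x+w]; return np.array([(m*xx).sum(),(m*yy).sum()])/m.sum()
b1,b2=bolt(90,97),bolt(272,148)
P1,P2=[onz("top",*orig(b),.01) for b in(b1,b2)]
print("bolts",orig(b1),orig(b2),P1,P2,"dist",np.linalg.norm(P1-P2),"mid",(P1+P2)/2,"yaw",np.arctan2((P1-P2)[1],(P1-P2)[0])-np.pi/2)
for z in(.17,.18):
    bx=cv2.boxPoints(hr); W=np.array([onz("top",*orig(p),z) for p in bx]); print("handle z",z,W.mean(0)); print(W)
# right tab outline: bright pixels
print("tab"); r=blob(g>150,(int(285*q),int(130*q)),"tabR")
W=np.array([onz("top",*orig(p),.006) for p in cv2.boxPoints(r[1])]);print(W)
# pine visible
m=(c[:,:,2].astype(int)-c[:,:,0]>50); r=blob(m,(int(180*q),int(395*q)),"pine"); W=np.array([onz("top",*orig(p),.056) for p in cv2.boxPoints(r[1])]);print(W)
# crown front/back mid edge for z .1/.106
for z in(.1,.106): print([onz("top",200+x/3.7,145+y/3.7,z) for x,y in((168,160),(190,62))])
```

```text
handle area 38.1875 cent [241.7245 268.0599] rect [241.7708 268.1067] [17.7852  2.7531] 19.41546630859375
bolts [224.609  170.4642] [272.9962 184.8318] [ 0.637  -0.1613  0.01  ] [ 0.6032 -0.2834  0.01  ] dist 0.12676335629876034 mid [ 0.6201 -0.2224  0.01  ] yaw -0.270046508255936
handle z 0.17 [ 0.409  -0.2284  0.17  ]
[[ 0.4119 -0.2102  0.17  ]
 [ 0.4172 -0.2119  0.17  ]
 [ 0.4061 -0.2467  0.17  ]
 [ 0.4008 -0.2449  0.17  ]]
handle z 0.18 [ 0.4098 -0.2295  0.18  ]
[[ 0.4127 -0.2115  0.18  ]
 [ 0.418  -0.2132  0.18  ]
 [ 0.4069 -0.2475  0.18  ]
 [ 0.4017 -0.2458  0.18  ]]
tab
tabR area 175.6875 cent [272.7235 184.9461] rect [272.7844 184.9388] [ 9.8086 20.3126] 17.05696678161621
[[ 0.5822 -0.2641  0.006 ]
 [ 0.6315 -0.2778  0.006 ]
 [ 0.6247 -0.3015  0.006 ]
 [ 0.5754 -0.2877  0.006 ]]
pine area 144.734375 cent [249.905  255.4915] rect [248.0711 256.6588] [23.5386 11.6256] 16.699243545532227
[[ 0.4205 -0.2001  0.056 ]
 [ 0.4467 -0.2072  0.056 ]
 [ 0.4321 -0.2606  0.056 ]
 [ 0.406  -0.2534  0.056 ]]
[array([ 0.5821, -0.224 ,  0.1   ]), array([ 0.643 , -0.2358,  0.1   ])]
[array([ 0.5814, -0.2246,  0.106 ]), array([ 0.6418, -0.2363,  0.106 ])]
```

Run:
```python
from h import *
np.set_printoptions(precision=4,suppress=True)
S=8
def load(n,x0,x1,y0,y1): return cv2.resize(cv2.imread(f"pics/{n}0.png")[y0:y1,x0:x1],None,fx=S,fy=S,interpolation=cv2.INTER_CUBIC)
c=load("top",215,275,240,295); s=load("side",325,365,190,235)
out={}
for n,im,o,seed in(("top",c,(215,240),(240,273)),("side",s,(325,190),(347,212))):
    g=im.max(2); print(n,"bg",np.median(g), "seed",g[int((seed[1]-o[1])*S),int((seed[0]-o[0])*S)])
    for th in(50,58):
        nn,l,st,ce=cv2.connectedComponentsWithStats((g<th).astype(np.uint8))
        k=l[int((seed[1]-o[1])*S),int((seed[0]-o[0])*S)]
        cn=max(cv2.findContours((l==k).astype(np.uint8),0,1)[0],key=cv2.contourArea)
        r=cv2.minAreaRect(cn); bx=(cv2.boxPoints(r)+.5)/S-.5+o
        hull=cv2.approxPolyDP(cv2.convexHull(cn),14,True)[:,0]/S+o
        print(th,"k",k,"area",st[k,4]/64,"rect",bx.mean(0),np.array(r[1])/S,r[2]);print(hull)
        if n=="top" :
            W=np.array([onz("top",*p,.18) for p in bx]);print(W,W.mean(0))
i=np.hstack([cv2.resize(c,(436,400)),cv2.resize(s,(355,400))]);cv2.imwrite("pics/h.png",i)
```

```text
top bg 87.0 seed 59
50 k 0 area 3217.359375 rect [244.5 267. ] [54.875 59.875] 90.0
[[274.875 240.   ]
 [274.875 294.875]
 [215.    294.875]
 [215.    240.   ]]
[[ 0.466  -0.1724  0.18  ]
 [ 0.4688 -0.2942  0.18  ]
 [ 0.359  -0.2967  0.18  ]
 [ 0.3561 -0.1762  0.18  ]] [ 0.4125 -0.2349  0.18  ]
58 k 0 area 3079.328125 rect [244.5 267. ] [54.875 59.875] 90.0
[[274.875 240.   ]
 [274.875 294.875]
 [215.    294.875]
 [215.    240.   ]]
[[ 0.466  -0.1724  0.18  ]
 [ 0.4688 -0.2942  0.18  ]
 [ 0.359  -0.2967  0.18  ]
 [ 0.3561 -0.1762  0.18  ]] [ 0.4125 -0.2349  0.18  ]
side bg 99.0 seed 30
50 k 1 area 380.953125 rect [346.5398 211.4197] [17.0708 27.3235] 6.869991779327393
[[355.25  199.75 ]
 [353.    220.375]
 [346.875 225.5  ]
 [338.125 223.125]
 [340.25  204.625]
 [347.5   198.25 ]]
58 k 1 area 402.46875 rect [346.5686 211.3057] [17.5074 28.0232] 6.869991779327393
[[348.    197.75 ]
 [355.875 199.625]
 [356.5   206.125]
 [353.125 220.75 ]
 [346.125 225.75 ]
 [337.875 223.25 ]
 [338.875 206.5  ]]
```

View pics/h.png

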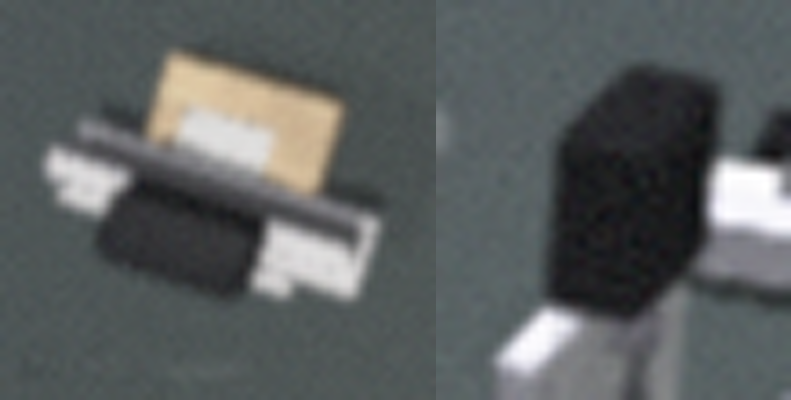

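Run:
```python
from h import *
from scipy.optimize import least_squares
np.set_printoptions(precision=4,suppress=True)
k=60/436
T={"+-":(262,235),"--":(240,297),"++":(130,200),"-+":(97,245)}
T={a:(215+b[0]*k,240+b[1]*k) for a,b in T.items()}
Sd={"+-":(347.7,198),"--":(355.6,199.7),"++":(339.5,205.2)}
for a in Sd: print(a,tri(T[a],Sd[a]))
W={a:onz("top",*T[a],.18) for a in T}; print(np.mean(list(W.values()),0))
for a,b in(("++","+-"),("-+","--")):
    d=W[a]-W[b]; print(np.linalg.norm(d),np.arctan2(-d[0],d[1]))
# plate top edge (z .141) and foot corners
A=[onz("top",215+x*k,240+y*k,.141) for x,y in((82,125),(362,228))]; d=A[0]-A[1];print("plate",np.linalg.norm(d),np.arctan2(-d[0],d[1]),(A[0]+A[1])/2)
print("pred side handle ctr", proj("side",np.mean(list(W.values()),0)))
# fit of corners: unknown x,y,yaw
def res(p):
    r=R.from_euler("z",p[2]); e=[]
    for a in T:
        P=np.array([p[0],p[1],.18])+r.apply([.011*(1 if a[0]=="+" else -1),.022*(1 if a[1]=="+" else -1),0])
        e.append(proj("top",P)[0]-T[a])
        if a in Sd: e.append(proj("side",P)[0]-Sd[a])
    return np.ravel(e)
f=least_squares(res,[.37,-.23,-.3]);print(f.x,f.fun)
```

```text
+- (array([ 0.4012, -0.2482,  0.176 ]), np.float64(0.0004106759511811502))
-- (array([ 0.3854, -0.2425,  0.1766]), np.float64(0.0023072768686620273))
++ (array([ 0.4118, -0.211 ,  0.1768]), np.float64(0.0029567052003780926))
[ 0.3988 -0.2264  0.18  ]
0.03803788397495965 -0.2324096980435529
0.04232762664155275 -0.3200611924978625
plate 0.0872865685764185 -0.32526524938862633 [ 0.4148 -0.2331  0.141 ]
pred side handle ctr [[348.4466 200.7471]]
[ 0.3987 -0.2253 -0.2726] [ 0.4747 -0.7749 -1.102  -2.4003  0.2773  1.2408  2.627  -1.8241 -2.1204
 -2.3757 -1.1614 -0.9937 -0.8369  1.9452]
```

The handle is at about (0.399, -0.226), yaw -0.3. The block is at (0.620, -0.222), yaw -0.27. I'll plan the lift and the swing round the stirrer.

```bash
cat >> h.py <<'E'
def Rt(yaw,lean=0,tilt=0):
    """tool orientation: tool z down, tool y = gauge x at yaw; lean>0: top to gauge -y; tilt>0: top to gauge +x (dial up)"""
    G=R.from_euler("z",yaw)*R.from_euler("y",tilt)*R.from_euler("x",lean)
    return G*R.from_matrix(np.array([[0,1,0],[1,0,0],[0,0,-1]]).T)
def rows(T,st=None):
    st=st or ctrl.get_state(); p0=st["position"]; R0=R.from_rotvec(st["tool_rot"])
    for p,r in T:
        print(np.round(np.r_[R0.inv().apply(np.array(p)-p0)/.3,(R0.inv()*r).as_rotvec()/(np.pi/3)],3).tolist())
def pol(r,a,z): return [r*np.cos(a),r*np.sin(a),z]
E
python3 - <<'E'
from h import *
st=ctrl.get_state(); print(R.from_rotvec(st["tool_rot"]).as_matrix().round(3), Rt(1.33).as_matrix().round(3))
rows([(pol(.45,1.33,.515),Rt(1.33))])
E
```

```text
[[-0.971  0.239 -0.   ]
 [ 0.239  0.971 -0.002]
 [-0.    -0.002 -1.   ]] [[-0.971  0.238  0.   ]
 [ 0.238  0.971  0.   ]
 [ 0.     0.    -1.   ]]
[0.002, -0.667, -0.977, -0.002, 0.0, -0.001]
```

>>> jog_arm --moves '[0,-0.1,-0.2,0,0,0,1,0,-0.22,-0.4,0,0,0,1,0,-0.34,-0.58,0,0,0,1,0,-0.46,-0.75,0,0,0,1,0,-0.58,-0.9,0,0,0,1,0,-0.667,-0.975,0,0,0,1,0,-0.667,-0.975,0,0,0,1,0,-0.667,-0.975,0,0,0,1]'

```text
time: 1.1
position: [0.1078, 0.4371, 0.5139]
tool_rot: [-0.379, -3.119, 0.002]
ft_force: [0.6, 0.9, -0.5]
grip_width: 1.001
grip_force: 0.0
```

Run:
```python
from h import *
st=ctrl.get_state(); print(st["position"],st["joint_positions"].round(3),st["ft_force"])
r=np.hypot(*st["position"][:2])
rows([(pol(.445,a,.52),Rt(a)) for a in (1.18,1.03,.88,.73,.58,.43)])
```

```text
[0.10784771 0.43709513 0.51388136] [-1.307 -0.073 -0.074  1.313 -0.006  1.902 -0.053] [ 0.6467258   0.91184596 -0.52654391]
[-0.22, -0.034, -0.02, -0.001, 0.0, 0.142]
[-0.437, -0.083, -0.02, -0.001, 0.0, 0.286]
[-0.644, -0.164, -0.02, -0.001, 0.0, 0.429]
[-0.836, -0.276, -0.02, -0.001, 0.0, 0.572]
[-1.01, -0.414, -0.02, -0.001, 0.001, 0.715]
[-1.161, -0.577, -0.02, -0.001, 0.001, 0.858]
```

>>> jog_arm --moves '[-0.18,-0.025,-0.02,0,0,0.115,1,-0.36,-0.062,-0.02,0,0,0.235,1,-0.54,-0.12,-0.02,0,0,0.355,1,-0.71,-0.2,-0.02,0,0,0.475,1,-0.87,-0.3,-0.02,0,0,0.6,1,-1.0,-0.405,-0.02,0,0,0.707,1,-1.0,-0.405,-0.02,0,0,0.707,1,-1.0,-0.405,-0.02,0,0,0.707,1]'

```text
time: 2.1
position: [0.3698, 0.248, 0.5193]
tool_rot: [-1.479, -2.77, 0.005]
ft_force: [-0.7, -0.0, -0.0]
grip_width: 1.0
grip_force: 0.0
```

Run:
```python
from h import *
st=ctrl.get_state(); print(st["position"],st["joint_positions"].round(3),st["ft_force"])
rows([(pol(.44,a,.525),Rt(a)) for a in (.46,.33,.2,.07,-.06,-.19)])
rows([(pol(.455,-.32,.525),Rt(-.32))])
```

```text
[0.36975351 0.24802121 0.51934336] [-0.976 -0.096  0.289  1.319  0.029  1.918 -0.089] [-0.65765646 -0.01964559 -0.04795653]
[-0.191, -0.03, -0.019, -0.003, 0.0, 0.124]
[-0.378, -0.067, -0.019, -0.003, 0.001, 0.248]
[-0.559, -0.128, -0.018, -0.003, 0.001, 0.372]
[-0.73, -0.211, -0.018, -0.003, 0.001, 0.496]
[-0.889, -0.316, -0.018, -0.003, 0.001, 0.621]
[-1.033, -0.441, -0.017, -0.003, 0.001, 0.745]
[-1.199, -0.553, -0.017, -0.003, 0.002, 0.869]
```

>>> jog_arm --moves '[-0.19,-0.03,-0.02,0,0,0.12,1,-0.38,-0.07,-0.02,0,0,0.25,1,-0.56,-0.13,-0.02,0,0,0.37,1,-0.73,-0.21,-0.02,0,0,0.5,1,-0.89,-0.316,-0.02,0,0,0.62,1,-1.0,-0.41,-0.02,0,0,0.72,1,-1.0,-0.41,-0.02,0,0,0.72,1,-1.0,-0.41,-0.02,0,0,0.72,1]'

```text
time: 3.1
position: [0.4346, -0.0684, 0.5265]
tool_rot: [-2.392, -2.035, 0.001]
ft_force: [0.2, -0.3, -0.6]
grip_width: 1.001
grip_force: 0.0
```

Run:
```python
from h import *
st=ctrl.get_state(); print(st["position"],st["joint_positions"].round(3),st["ft_force"])
rows([(pol(.445,a,.525),Rt(-.29)) for a in (-.28,-.4,-.515)]+[([.399,-.226,z],Rt(-.29)) for z in (.46,.4,.34,.28,.23)])
```

```text
[ 0.43461649 -0.06841622  0.5264702 ] [-0.663 -0.147  0.641  1.321  0.094  1.938 -0.154] [ 0.21672301 -0.30521324 -0.55649401]
[-0.183, 0.006, 0.005, -0.001, 0.0, 0.123]
[-0.358, -0.025, 0.005, -0.001, 0.0, 0.123]
[-0.521, -0.075, 0.005, -0.001, 0.0, 0.123]
[-0.537, -0.033, 0.222, -0.001, 0.0, 0.123]
[-0.537, -0.033, 0.422, -0.001, 0.0, 0.123]
[-0.537, -0.032, 0.622, -0.001, 0.0, 0.123]
[-0.537, -0.032, 0.822, -0.001, 0.0, 0.123]
[-0.537, -0.032, 0.988, -0.001, 0.0, 0.123]
```

>>> jog_arm --moves '[-0.18,0.006,0,0,0,0.06,1,-0.36,-0.025,0,0,0,0.12,1,-0.537,-0.033,0.03,0,0,0.123,1,-0.537,-0.033,0.23,0,0,0.123,1,-0.537,-0.033,0.43,0,0,0.123,1,-0.537,-0.033,0.63,0,0,0.123,1,-0.537,-0.033,0.82,0,0,0.123,1,-0.537,-0.033,0.98,0,0,0.123,1]'

```text
time: 4.1
position: [0.3984, -0.2252, 0.2305]
tool_rot: [-2.517, -1.878, 0.001]
ft_force: [0.9, 0.6, 0.0]
grip_width: 0.999
grip_force: 0.0
```

Run:
```python
from h import *
np.set_printoptions(precision=4,suppress=True)
st=ctrl.get_state(); print(st["position"],st["joint_positions"].round(3),st["ft_force"])
rows([([.399,-.226,z],Rt(-.29)) for z in (.23,.144)])
im={n:cv2.cvtColor(ctrl.get_image(n)["pixels"],4) for n in("side","top")}
for n in im: cv2.imwrite(f"pics/{n}1.png",im[n])
a=cv2.resize(im["side"][150:300,280:430],None,fx=3.5,fy=3.5,interpolation=2);cv2.imwrite("pics/s1.png",a)
```

```text
[ 0.3984 -0.2252  0.2305] [-0.508 -0.202  0.867  1.915  0.157  1.362  0.027] [0.9003 0.566  0.0089]
[-0.002, 0.003, 0.002, -0.001, 0.0, 0.001]
[-0.002, 0.003, 0.288, -0.001, 0.0, 0.001]
```

View pics/s1.png

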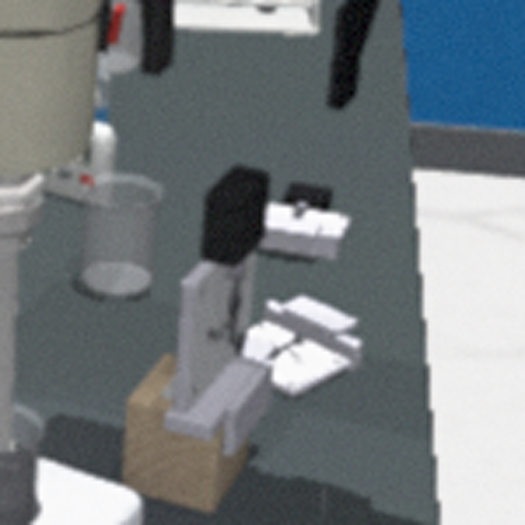

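The fingertips, at crop (157,70) and (342,105), straddle the handle at crop (238,182), so I'll descend and grip.

>>> jog_arm --moves '[0,0,0.1,0,0,0,1,0,0,0.2,0,0,0,1,0,0,0.28,0,0,0,1,0,0,0.28,0,0,0,0.2,0,0,0.28,0,0,0,-0.3,0,0,0.28,0,0,0,-0.5,0,0,0.28,0,0,0,-0.7,0,0,0.28,0,0,0,-1]' --newtons 45

```text
time: 5.2
position: [0.3981, -0.2281, 0.1494]
tool_rot: [2.523, 1.872, 0.001]
ft_force: [0.0, -0.4, -1.0]
grip_width: 0.516
grip_force: 0.0
```

Run:
```python
from h import *
np.set_printoptions(precision=4,suppress=True)
st=ctrl.get_state(); print(st["position"],st["tool_rot"],st["ft_force"],st["torque"],st["grip_width"],st["grip_force"])
```

```text
[ 0.3981 -0.2281  0.1494] [2.5228 1.8718 0.0011] [ 0.0156 -0.3855 -1.0136] [-0.086   0.0562  0.0512] 0.5156258991629397 0.0
```

>>> jog_arm --moves '[0,0,0,0,0,0,-1,0,0,0,0,0,0,-1,0,0,0,0,0,0,-1,0,0,0,0,0,0,-1,0,0,0,0,0,0,-1,0,0,0,0,0,0,-1,0,0,0,0,0,0,-1,0,0,0,0,0,0,-1]'

```text
time: 6.2
position: [0.3979, -0.2281, 0.149]
tool_rot: [-2.523, -1.872, 0.0]
ft_force: [-1.4, 0.5, 0.9]
grip_width: 0.247
grip_force: 45.0
```

Run:
```python
from h import *
np.set_printoptions(precision=4,suppress=True)
st=ctrl.get_state(); print(st["position"],st["tool_rot"],st["ft_force"],st["torque"],st["grip_width"],st["grip_force"],st["joint_positions"])
```

```text
[ 0.3979 -0.2281  0.149 ] [-2.523  -1.8718  0.0001] [-1.3608  0.4598  0.8519] [-0.0951  0.2532  0.0055] 0.24652150191494515 44.99620791524649 [-0.5138 -0.1087  0.9415  2.0282  0.095   1.1792  0.0943]
```

Run:
```python
from h import *
M=R.from_rotvec(ctrl.get_state()["tool_rot"]).as_matrix();print("yaw",np.arctan2(M[1,1],M[0,1]),M.round(4))
y=-.277
rows([([.398,-.228,.25],Rt(y)),([.398,-.228,.36],Rt(y)),([.43,-.235,.40],Rt(y,0,.2)),([.50,-.26,.41],Rt(y,0,.7)),([.50,-.26,.41],Rt(y,0,.9))])
```

```text
yaw -0.2942096551715418 [[ 2.90e-01  9.57e-01 -1.00e-04]
 [ 9.57e-01 -2.90e-01  1.00e-04]
 [ 0.00e+00 -1.00e-04 -1.00e+00]]
[0.0, 0.0, -0.337, -0.0, -0.0, -0.016]
[0.0, 0.0, -0.703, -0.0, -0.0, -0.016]
[0.009, 0.109, -0.837, 0.191, -0.002, -0.016]
[-0.003, 0.357, -0.87, 0.668, -0.006, -0.016]
[-0.003, 0.357, -0.87, 0.859, -0.007, -0.015]
```

>>> jog_arm --moves '[0,0,-0.05,0,0,0,-1,0,0,-0.15,0,0,0,-1,0,0,-0.3,0,0,0,-1,0,0,-0.46,0,0,0,-1,0,0,-0.62,0,0,0,-1,0,0.03,-0.74,0.06,0,0,-1,0,0.1,-0.82,0.16,0,0,-1,0,0.1,-0.84,0.2,0,0,-1]'

```text
time: 7.2
position: [0.4304, -0.2351, 0.4009]
tool_rot: [-2.381, -1.772, 0.195]
ft_force: [-1.1, 0.3, -4.8]
grip_width: 0.248
grip_force: 45.0
```

Run:
```python
from h import *
s=ctrl.get_state();print(s["position"],s["joint_positions"].round(3),s["ft_force"],s["grip_width"])
y=-.294
rows([([.47,-.25,.41],Rt(y,0,.5)),([.50,-.26,.41],Rt(y,0,.7)),([.50,-.26,.41],Rt(y,0,.9))])
```

```text
[ 0.43040744 -0.23510655  0.40088823] [-0.461  0.163  1.028  1.39  -0.079  1.869  0.269] [-1.06437676  0.33241081 -4.83198125] 0.2481672149898633
[-0.01, 0.131, -0.059, 0.275, 0.006, 0.001]
[-0.013, 0.234, -0.081, 0.466, 0.006, 0.001]
[-0.013, 0.234, -0.081, 0.657, 0.006, 0.0]
```

>>> jog_arm --moves '[0,0.05,-0.02,0.1,0,0,-1,-0.01,0.1,-0.04,0.2,0,0,-1,-0.01,0.15,-0.06,0.3,0,0,-1,-0.01,0.2,-0.07,0.4,0,0,-1,-0.01,0.234,-0.08,0.5,0,0,-1,-0.01,0.234,-0.08,0.6,0,0,-1,-0.01,0.234,-0.08,0.657,0.006,0,-1,-0.01,0.234,-0.08,0.657,0.006,0,-1]'

```text
time: 8.2
position: [0.4516, -0.2953, 0.3935]
tool_rot: [-2.262, -1.557, 0.013]
ft_force: [-2.1, -3.8, 0.2]
grip_width: 0.253
grip_force: 45.0
```

Run:
```python
from h import *
s=ctrl.get_state();print(s["position"],s["joint_positions"].round(3),s["ft_force"],s["grip_width"])
M=R.from_rotvec(s["tool_rot"]).as_matrix();print(M.round(3))
im={n:cv2.cvtColor(ctrl.get_image(n)["pixels"],4) for n in("side","top")}
for n in im: cv2.imwrite(f"pics/{n}2.png",im[n])
p=s["position"]+M@[0,0,.04];u,v=proj("top",p)[0].astype(int);print(u,v)
a=cv2.resize(im["top"][v-65:v+65,u-65:u+65],None,fx=4.5,fy=4.5,interpolation=2);cv2.imwrite("pics/t2.png",a)
```

```text
[ 0.45162644 -0.29529685  0.39354262] [ 0.222  0.387  0.583  1.145 -0.294  2.053  0.361] [-2.13519216 -3.84893145  0.23545967] 0.2530002458752898
[[ 0.382  0.896 -0.226]
 [ 0.9   -0.305  0.312]
 [ 0.21  -0.322 -0.923]]
264 257
```

View pics/t2.png

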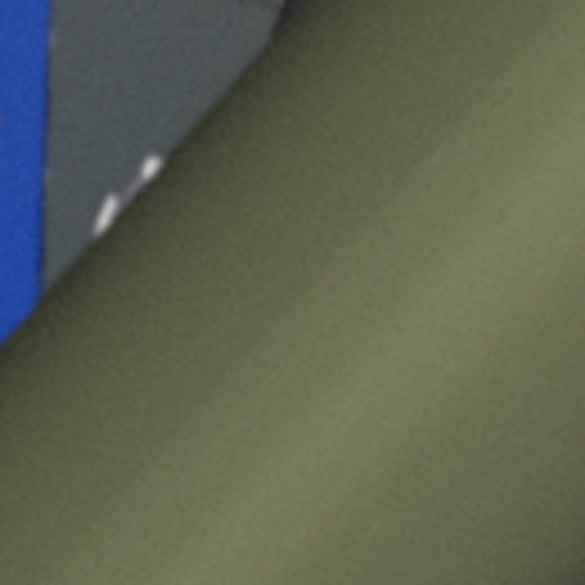

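The forearm covers the top view and joint 6 is at its limit, so I'm backing off. I'll turn the dial towards the side camera instead.

Run:
```python
from h import *
s=ctrl.get_state()
rows([([.44,-.26,.40],Rt(-.5,0,.15)),([.42,-.22,.42],Rt(-.9,0,0)),([.40,-.20,.42],Rt(-1.2,0,0))],s)
```

```text
[0.023, -0.11, 0.02, -0.183, -0.179, 0.194]
[0.138, -0.226, 0.015, -0.362, -0.127, 0.558]
[0.177, -0.304, 0.051, -0.384, -0.072, 0.84]
```

>>> jog_arm --moves '[0.01,-0.05,0.01,-0.1,-0.09,0.08,-1,0.023,-0.11,0.02,-0.183,-0.179,0.194,-1,0.07,-0.16,0.015,-0.27,-0.15,0.34,-1,0.138,-0.226,0.015,-0.362,-0.127,0.5,-1,0.16,-0.27,0.03,-0.37,-0.1,0.66,-1,0.177,-0.304,0.05,-0.384,-0.072,0.8,-1,0.177,-0.304,0.05,-0.384,-0.072,0.84,-1,0.177,-0.304,0.05,-0.384,-0.072,0.84,-1]'

```text
time: 9.3
position: [0.3997, -0.2002, 0.4244]
tool_rot: [3.08, 0.583, 0.007]
ft_force: [-1.0, 0.7, -3.6]
grip_width: 0.248
grip_force: 45.0
```

Run:
```python
from h import *
s=ctrl.get_state();print(s["position"],s["joint_positions"].round(3),s["ft_force"],s["grip_width"])
print(R.from_rotvec(s["tool_rot"]).as_matrix().round(3))
rows([([.40,-.20,.42],Rt(-1.35)),([.40,-.20,.42],Rt(-1.55))],s)
```

```text
[ 0.39972454 -0.20018167  0.42437043] [-0.094 -0.171  0.419  1.564  0.074  1.726 -0.865] [-0.9796594   0.66588133 -3.57946764] 0.2481304497419776
[[ 0.931  0.366  0.006]
 [ 0.366 -0.931 -0.006]
 [ 0.003  0.008 -1.   ]]
[0.001, -0.0, 0.015, 0.007, -0.004, 0.147]
[0.001, -0.0, 0.015, 0.007, -0.004, 0.338]
```

>>> jog_arm --moves '[0,0,0.015,0.007,-0.004,0.12,-1,0,0,0.015,0.007,-0.004,0.24,-1,0,0,0.015,0.007,-0.004,0.338,-1,0,0,0.015,0.007,-0.004,0.338,-1,0,0,0.015,0.007,-0.004,0.338,-1,0,0,0.015,0.007,-0.004,0.338,-1,0,0,0.015,0.007,-0.004,0.338,-1,0,0,0.015,0.007,-0.004,0.338,-1]'

```text
time: 10.3
position: [0.3998, -0.2007, 0.4192]
tool_rot: [3.141, 0.03, -0.001]
ft_force: [0.7, -0.7, -4.4]
grip_width: 0.25
grip_force: 45.0
```

>>> jog_arm --moves '[0,0,0,0,0,0,-1,0,0,0,0,0,0,-1,0,0,0,0,0,0,-1,0,0,0,0,0,0,-1,0,0,0,0,0,0,-1,0,0,0,0,0,0,-1,0,0,0,0,0,0,-1,0,0,0,0,0,0,-1]'

```text
time: 11.3
position: [0.3998, -0.2007, 0.4192]
tool_rot: [3.141, 0.029, -0.001]
ft_force: [-0.7, -0.1, -5.7]
grip_width: 0.25
grip_force: 45.0
```

Run:
```python
from h import *
s=ctrl.get_state();print(s["position"],s["joint_positions"].round(3),s["ft_force"],s["grip_width"])
M=R.from_rotvec(s["tool_rot"]).as_matrix();print(M.round(4))
ims=[ctrl.get_image("side")["pixels"] for _ in range(8)]
im=cv2.cvtColor(np.mean(ims,0).astype(np.uint8),4); cv2.imwrite("pics/side3.png",im)
np.save("s3.npy",np.mean(ims,0)); np.save("s3p.npy",np.r_[s["position"],s["tool_rot"]])
p=s["position"]+M@[0,0,.04];u,v=proj("side",p)[0].astype(int);print(u,v)
a=cv2.resize(im[v-48:v+48,u-50:u+50],None,fx=6,fy=6,interpolation=2);cv2.imwrite("pics/t3.png",a)
```

```text
[ 0.39977488 -0.20071432  0.41919745] [-0.058 -0.162  0.396  1.569  0.063  1.722 -1.209] [-0.68572495 -0.08364013 -5.68208756] 0.25030646395621853
[[ 9.998e-01  1.860e-02 -4.000e-04]
 [ 1.860e-02 -9.998e-01 -0.000e+00]
 [-4.000e-04  0.000e+00 -1.000e+00]]
356 90
```

View pics/t3.png

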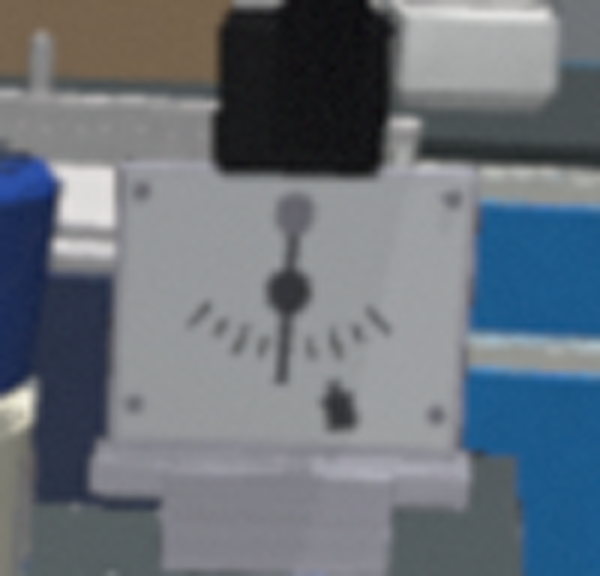

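The dial shows clearly: pivot at crop (294,213), pointer end (281,382), index tab (339,407) with its nose at (333,382). I'll work out the angles on the dial plane.

Run:
```python
from h import *
np.set_printoptions(precision=4,suppress=True)
im=np.load("s3.npy"); P=np.load("s3p.npy"); p=P[:3]; M=R.from_rotvec(P[3:]).as_matrix()
g=cv2.resize(im[42:138,306:406].astype(np.float32),None,fx=6,fy=6,interpolation=2).max(2)
def cen(x,y,w,th):
    a=g[y-w:y+w,x-w:x+w]; m=np.clip(th-a,0,None); yy,xx=np.mgrid[y-w:y+w,x-w:x+w]; return np.array([(m*xx).sum(),(m*yy).sum()])/m.sum()
def orig(q): return (np.array(q)+.5)/6-.5+[306,42]
# gauge frame: origin 93mm below TCP, x=tool y, y=tool x, z=-tool z
G=np.c_[M[:,1],M[:,0],-M[:,2]]; O=p+M@[0,0,.093]
def ing(q,x=-.012):
    o,d=ray("side",*orig(q)); a=G.T@(o-O); b=G.T@d; return (a+b*(x-a[0])/b[0])[1:]*1000
pts={"pivot":cen(294,213,22,150),"disc":cen(288,292,26,110),"tab":cen(339,407,26,120),"ptr_low":cen(283,345,0+20,110)}
pts["tip"]=(281,382);pts["nose"]=(333,382)
for n,(x,y) in {"s1":(141,190),"s2":(452,199),"s3":(134,403),"s4":(436,414)}.items(): pts[n]=cen(x,y,12,140)
V={n:ing(q) for n,q in pts.items()}
for n in V: print(n,pts[n],V[n])
pv=V["pivot"]
for n in("disc","ptr_low","tip","tab","nose"):
    d=V[n]-pv; print(n,"r",np.hypot(*d),"ang",np.arctan2(-d[0],-d[1]))
for a,b in(("s2","s1"),("s4","s3")): d=V[b]-V[a];print("screw slope",np.arctan2(d[1],d[0]),np.hypot(*d))
for a,b in(("s1","s3"),("s2","s4")): d=V[a]-V[b];print("screw vert",np.arctan2(-d[0],d[1]),np.hypot(*d))
```

```text
pivot [294.3855 214.0068] [ 4.3231 75.7733]
disc [288.4639 291.6093] [ 4.2714 56.0309]
tab [338.7841 409.0795] [-11.1518  26.264 ]
ptr_low [284.0256 343.6135] [ 4.3571 42.568 ]
tip (281, 382) [ 4.3564 32.5146]
nose (333, 382) [-9.059  33.2774]
s1 [141.1743 190.8763] [43.7313 79.7159]
s2 [452.8163 199.381 ] [-35.0916  81.3328]
s3 [133.5274 403.7361] [42.4465 24.5681]
s4 [436.1347 415.0886] [-36.303   26.1472]
disc r 19.74248513545014 ang 0.002618479110383591
ptr_low r 33.205354068833394 ang -0.0010247371525693141
tip r 43.25870768602013 ang -0.0007689081072475639
tab r 51.87141251397534 ang 0.302945757482503
nose r 44.55309349543996 ang 0.3050734728009439
screw slope -0.020510774032147187 78.83948673979285
screw slope -0.02004947869037404 78.7653071687586
screw vert -0.023294095885996114 55.1627764275663
screw vert -0.021948258500481235 55.19895385647562
```

The pointer reads 0 from plumb. The index is 0.304 from plumb. The gauge has turned -0.021 in the grip, so the index itself is about 0.283. Next I'll plan the carry to the crown with a +0.021 tool lean for level.

```bash
cat >> h.py <<'E'
SLIP=.021; F0=np.array([0,.0027,-.0912]); YB=-.27; BO=np.array([.6201,-.2224,0])
def pose(bx,by,z,lean=0,yaw=YB,slip=SLIP):
    """TCP pose putting the foot centre at block-frame (bx,by), height z"""
    r=Rt(yaw,lean+slip); M=r.as_matrix(); G=np.c_[M[:,1],M[:,0],-M[:,2]]
    return (BO+R.from_euler("z",YB).apply([bx,by,0])+[0,0,z]-G@F0, r)
E
python3 - <<'E'
from h import *
p,r=pose(-.027,0,.15);print(p)
rows([([.43,-.25,.40],Rt(-.9)),([.45,-.255,.38],Rt(-.55)),([.50,-.25,.34],Rt(-.4)),([.56,-.235,.30],Rt(-.27)),(p+[0,0,.03],r),(p,r)])
E
```

```text
[ 0.59284736 -0.21964554  0.2411232 ]
[0.098, 0.166, 0.064, -0.0, 0.0, -0.623]
[0.164, 0.184, 0.131, -0.0, 0.0, -0.957]
[0.331, 0.17, 0.264, -0.0, 0.0, -1.1]
[0.532, 0.124, 0.397, -0.0, 0.0, -1.224]
[0.642, 0.075, 0.493, 0.013, 0.018, -1.224]
[0.643, 0.075, 0.593, 0.013, 0.018, -1.224]
```

>>> jog_arm --moves '[0.03,0.05,0.02,0,0,-0.15,-1,0.06,0.1,0.04,0,0,-0.32,-1,0.08,0.14,0.05,0,0,-0.48,-1,0.1,0.17,0.07,0,0,-0.64,-1,0.13,0.18,0.1,0,0,-0.8,-1,0.164,0.184,0.13,0,0,-0.957,-1,0.164,0.184,0.13,0,0,-0.957,-1,0.164,0.184,0.13,0,0,-0.957,-1]'

```text
time: 12.7
position: [0.4497, -0.2551, 0.3805]
tool_rot: [-2.743, -1.531, 0.001]
ft_force: [-0.2, -0.4, -5.3]
grip_width: 0.251
grip_force: 45.0
```

Run:
```python
from h import *
s=ctrl.get_state();print(s["position"],s["joint_positions"].round(3),s["ft_force"],s["grip_width"])
p,r=pose(-.027,0,.15)
rows([([.50,-.25,.34],Rt(-.4)),([.56,-.235,.30],Rt(-.27)),(p+[0,0,.03],r),(p,r)])
```

```text
[ 0.44972521 -0.25505438  0.38051989] [-0.067 -0.009  0.532  1.516  0.005  1.633 -0.088] [-0.18717473 -0.35289947 -5.28056244] 0.2509610789840741
[0.102, 0.134, 0.135, -0.0, 0.0, -0.146]
[0.25, 0.278, 0.268, -0.0, 0.0, -0.27]
[0.351, 0.344, 0.364, 0.002, 0.02, -0.27]
[0.351, 0.344, 0.464, 0.002, 0.02, -0.27]
```

>>> jog_arm --moves '[0.05,0.07,0.07,0,0,-0.07,-1,0.102,0.134,0.135,0,0,-0.146,-1,0.175,0.206,0.2,0,0,-0.21,-1,0.25,0.278,0.268,0,0,-0.27,-1,0.3,0.31,0.32,0,0.01,-0.27,-1,0.351,0.344,0.364,0.002,0.02,-0.27,-1,0.351,0.344,0.42,0.002,0.02,-0.27,-1,0.351,0.344,0.42,0.002,0.02,-0.27,-1]'

```text
time: 13.7
position: [0.5912, -0.2196, 0.2525]
tool_rot: [-2.487, -1.895, -0.022]
ft_force: [-0.7, -0.5, -4.0]
grip_width: 0.248
grip_force: 45.0
```

Run:
```python
from h import *
s=ctrl.get_state();print(s["position"],s["joint_positions"].round(3),s["ft_force"],s["torque"],s["grip_width"])
im={n:cv2.cvtColor(ctrl.get_image(n)["pixels"],4) for n in("side","top")}
for n in im: cv2.imwrite(f"pics/{n}4.png",im[n])
a=cv2.resize(im["side"][130:300,170:310],None,fx=3.5,fy=3.5,interpolation=2)
b=im["top"][100:340,130:380]; b=cv2.resize(b,(300,288))
b=np.vstack([b,np.zeros((a.shape[0]-288,300,3),np.uint8)])
cv2.imwrite("pics/m4.png",np.hstack([a,b])); print(a.shape)
for bx,z in((-.027,.112),(-.027,.115),(-.025,.108)):
    rows([pose(bx,0,z)],s)
```

```text
[ 0.59121364 -0.21960774  0.252531  ] [-0.068  0.287  0.492  1.471 -0.156  1.424  0.162] [-0.66242975 -0.48453356 -4.0133336 ] [-0.13869104  0.05361328  0.00690843] 0.24839381645574454
(595, 490, 3)
[-0.002, 0.006, 0.165, -0.003, 0.001, 0.001]
[-0.002, 0.006, 0.155, -0.003, 0.001, 0.001]
[-0.002, 0.012, 0.178, -0.003, 0.001, 0.001]
```

View pics/m4.png

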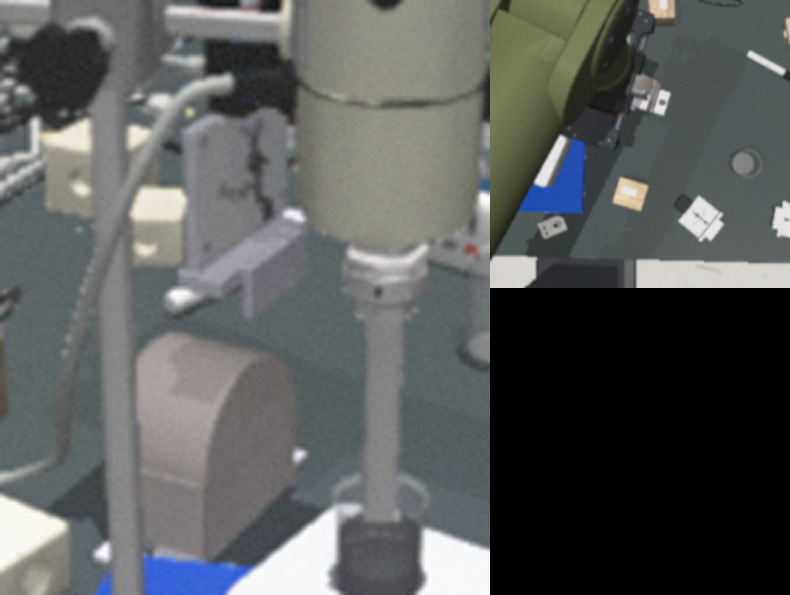

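Run:
```python
from h import *
np.set_printoptions(precision=4,suppress=True)
for z0 in(0,.006):
    P=BO+R.from_euler("z",YB).apply([[-.03,.052,z0],[-.03,.052,z0+.05],[-.03,0,z0+.1],[.03,.052,z0+.05],[-.03,-.05,z0+.05]])
    print((proj("side",P)-[170,130])*3.5)
# predicted gauge points at current pose
s=ctrl.get_state(); M=R.from_rotvec(s["tool_rot"]).as_matrix(); G=R.from_matrix(np.c_[M[:,1],M[:,0],-M[:,2]])*R.from_euler("x",-SLIP)
O=s["position"]+np.c_[M[:,1],M[:,0],-M[:,2]]@F0
Q=O+G.apply([[-.019,.03,-.018],[-.013,.05,0],[-.019,-.03,-.018],[-.013,.05,.01],[.013,.05,.01]])
print((proj("side",Q)-[170,130])*3.5, O)
```

```text
[[204.4685 567.7755]
 [202.6178 486.9079]
 [250.7125 361.6051]
 [105.8419 460.0386]
 [294.7254 404.6714]]
[[204.2506 558.2525]
 [202.3903 476.9682]
 [250.6125 351.5765]
 [105.3741 450.2675]
 [294.7365 395.3466]]
[[249.8522 311.8324]
 [219.1487 291.9309]
 [304.9486 269.2434]
 [218.8322 273.554 ]
 [173.6518 263.4083]] [ 0.5935 -0.2157  0.1635]
```

The lip corner at crop (250,313) matches the prediction, and so does the block's front edge at crop (205,557). I'll descend to just above the crown, with the lip clear in front.

>>> jog_arm --moves '[0,0.006,0.05,-0.003,0,0,-1,0,0.006,0.1,-0.003,0,0,-1,0,0.006,0.14,-0.003,0,0,-1,0,0.006,0.165,-0.003,0,0,-1,0,0.006,0.18,-0.003,0,0,-1,0,0.006,0.18,-0.003,0,0,-1,0,0.006,0.18,-0.003,0,0,-1,0,0.006,0.18,-0.003,0,0,-1]'

```text
time: 14.8
position: [0.5953, -0.2187, 0.2006]
tool_rot: [-2.49, -1.9, -0.03]
ft_force: [-1.1, 0.3, -4.1]
grip_width: 0.248
grip_force: 45.0
```

Run:
```python
from h import *
s=ctrl.get_state();print(s["position"],s["ft_force"],s["torque"],s["grip_width"])
rows([pose(-.021,0,.1095),pose(-.017,0,.1095)],s)
```

```text
[ 0.59525008 -0.21867142  0.20062211] [-1.13086558  0.33384626 -4.06250195] [-0.19238405  0.07203772  0.00891632] 0.24840577803345523
[-0.005, 0.013, -0.0, 0.004, 0.0, 0.003]
[-0.005, 0.026, 0.0, 0.004, 0.0, 0.003]
```

>>> jog_arm --moves '[-0.002,0.006,0,0.002,0,0.002,-1,-0.005,0.012,0,0.004,0,0.003,-1,-0.005,0.016,0,0.004,0,0.003,-1,-0.005,0.02,0,0.004,0,0.003,-1,-0.005,0.022,0,0.004,0,0.003,-1,-0.005,0.024,0,0.004,0,0.003,-1,-0.005,0.024,0,0.004,0,0.003,-1,-0.005,0.024,0,0.004,0,0.003,-1]'

```text
time: 15.8
position: [0.6015, -0.2219, 0.2001]
tool_rot: [-2.49, -1.894, -0.025]
ft_force: [0.5, 0.5, -3.5]
grip_width: 0.248
grip_force: 45.0
```

```bash
cat >> h.py <<'E'
def rep():
    s=ctrl.get_state(); M=R.from_rotvec(s["tool_rot"]).as_matrix(); G=np.c_[M[:,1],M[:,0],-M[:,2]]
    f=R.from_euler("z",YB).inv().apply(s["ft_force"]); o=R.from_euler("z",YB).inv().apply(s["position"]+G@F0-BO)
    print("foot in block mm",(o*1e3).round(2),"F block",f.round(2),"T",s["torque"].round(3),"yaw",round(np.arctan2(M[1,1],M[0,1]),4),"lean",round(np.arcsin(M[2,0]),4),"tilt",round(np.arcsin(-M[2,1]),4),"t",s["time"],"gw",round(s["grip_width"],4)); return s
E
python3 -c "
from h import *
rep(); rep()"
```

```text
foot in block mm [-18.1    0.17 109.  ] F block [ 0.37  0.6  -3.46] T [-0.196  0.095 -0.024] yaw -0.2704 lean 0.0209 tilt 0.0007 t 15.8 gw 0.2484
foot in block mm [-18.1    0.17 109.  ] F block [ 0.37  0.6  -3.46] T [-0.196  0.095 -0.024] yaw -0.2704 lean 0.0209 tilt 0.0007 t 15.8 gw 0.2484
```

>>> jog_arm --moves '[0,0.002,0,0,0,0,-1,0,0.004,0,0,0,0,-1,0,0.005,0,0,0,0,-1,0,0.006,0,0,0,0,-1,0,0.007,0,0,0,0,-1,0,0.008,0,0,0,0,-1,0,0.009,0,0,0,0,-1,0,0.009,0,0,0,0,-1]'

```text
time: 16.8
position: [0.6029, -0.2224, 0.1999]
tool_rot: [-2.488, -1.892, -0.023]
ft_force: [-5.8, 1.8, -1.1]
grip_width: 0.251
grip_force: 45.1
```

```bash
python3 -c "
from h import *
rep()"
```

```text
foot in block mm [-1.690e+01  7.000e-02  1.088e+02] F block [-6.11  0.18 -1.14] T [ 0.436  1.936 -0.006] yaw -0.2704 lean 0.021 tilt 0.0037 t 16.8 gw 0.2513
```

>>> jog_arm --moves '[0,-0.002,0,-0.003,0,0,-1,0,-0.002,0.002,-0.003,0,0,-1,0,-0.002,0.004,-0.003,0,0,-1,0,-0.002,0.006,-0.003,0,0,-1,0,-0.002,0.008,-0.003,0,0,-1,0,-0.002,0.01,-0.003,0,0,-1,0,-0.002,0.012,-0.003,0,0,-1,0,-0.002,0.013,-0.003,0,0,-1]'

```text
time: 17.8
position: [0.6025, -0.2222, 0.1961]
tool_rot: [-2.491, -1.894, -0.026]
ft_force: [-6.3, 0.8, -0.5]
grip_width: 0.252
grip_force: 45.1
```

```bash
python3 -c "
from h import *
rep()"
```

```text
foot in block mm [-1.7000e+01  7.0000e-02  1.0497e+02] F block [-6.31 -0.9  -0.49] T [0.355 1.92  0.056] yaw -0.2706 lean 0.0209 tilt 0.0 t 17.8 gw 0.2517
```

>>> jog_arm --moves '[0,-0.002,0.002,0,0,0,-1,0,-0.002,0.004,0,0,0,-1,0,-0.002,0.006,0,0,0,-1,0,-0.002,0.008,0,0,0,-1,0,-0.002,0.01,0,0,0,-1,0,-0.002,0.012,0,0,0,-1,0,-0.002,0.014,0,0,0,-1,0,-0.002,0.014,0,0,0,-1]'

```text
time: 18.8
position: [0.6025, -0.2222, 0.1932]
tool_rot: [-2.491, -1.895, -0.028]
ft_force: [-6.5, 2.3, 4.0]
grip_width: 0.25
grip_force: 45.1
```

```bash
python3 -c "
from h import *
rep()"
```

```text
foot in block mm [-16.92   0.16 102.06] F block [-6.89  0.48  4.  ] T [0.525 2.267 0.099] yaw -0.2705 lean 0.0212 tilt -0.0017 t 18.8 gw 0.2501
```

>>> jog_arm --moves '[0,-0.001,0,0,0,0,-1,0,-0.002,0,0,0,0,-1,0,-0.003,0,0,0,0,-1,0,-0.003,0,0,0,0,-1,0,-0.003,0,0,0,0,-1,0,-0.003,0,0,0,0,-1,0,-0.003,0,0,0,0,-1,0,-0.003,0,0,0,0,-1]'

```text
time: 19.8
position: [0.6022, -0.2221, 0.1932]
tool_rot: [-2.492, -1.895, -0.029]
ft_force: [-6.0, 1.2, 3.0]
grip_width: 0.247
grip_force: 45.1
```

```bash
python3 -c "
from h import *
s=rep()
ims=[ctrl.get_image('side')['pixels'] for _ in range(8)]
im=np.mean(ims,0); np.save('s5.npy',im)
a=cv2.resize(cv2.cvtColor(im.astype(np.uint8),4)[150:250,185:285],None,fx=6,fy=6,interpolation=2)
cv2.imwrite('pics/s5.png',a); rep()"
```

```text
foot in block mm [-17.06   0.14 102.08] F block [-6.06 -0.44  3.  ] T [0.339 1.899 0.075] yaw -0.2706 lean 0.021 tilt -0.0031 t 19.8 gw 0.2475
foot in block mm [-17.01   0.17 102.14] F block [-4.76  0.19  3.21] T [0.366 1.874 0.119] yaw -0.2705 lean 0.021 tilt -0.0032 t 20.2 gw 0.2533
```

View pics/s5.png

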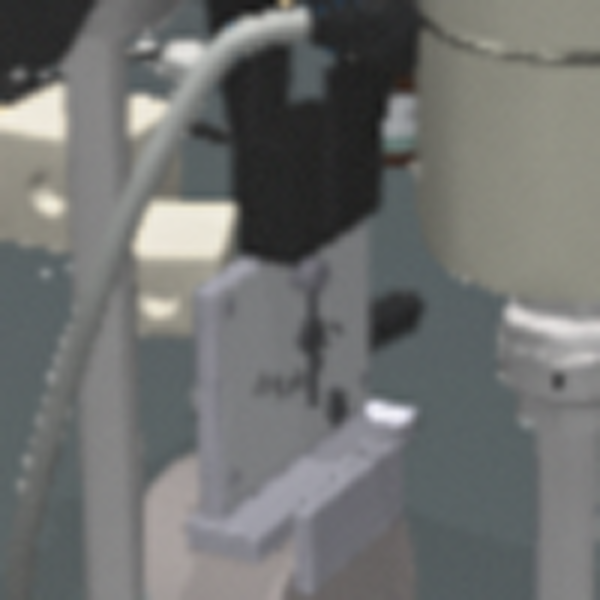

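Gauge seated: the side crop shows the lip in front of the arch, pointer tip (313,405) and tab (337,405). I'll hold for the pause and plan the rock about the crown axis.

>>> jog_arm --moves '[0,0,0,0,0,0,-1,0,0,0,0,0,0,-1,0,0,0,0,0,0,-1,0,0,0,0,0,0,-1,0,0,0,0,0,0,-1,0,0,0,0,0,0,-1,0,0,0,0,0,0,-1,0,0,0,0,0,0,-1]'

```text
time: 21.2
position: [0.6022, -0.2221, 0.1932]
tool_rot: [-2.492, -1.895, -0.029]
ft_force: [-4.6, 1.8, 3.2]
grip_width: 0.249
grip_force: 45.1
```

Run:
```python
from h import *
s=rep()
# rotate the whole tool about the crown axis (through foot centre -50 mm, along block x)
Z=R.from_euler("z",YB); M=R.from_rotvec(s["tool_rot"]); G=np.c_[M.as_matrix()[:,1],M.as_matrix()[:,0],-M.as_matrix()[:,2]]
C=s["position"]+G@F0-[0,0,.05]
T=[]
for th in (.04,.08,.12,.16,.2,.24,.283):
    Q=Z*R.from_euler("x",th)*Z.inv(); T.append((C+Q.apply(s["position"]-C),Q*M))
rows(T,s)
im=np.load("s5.npy"); g=cv2.resize(im[150:250,185:285].astype(np.float32),None,fx=6,fy=6,interpolation=2).max(2)
O=s["position"]+G@F0
def ing(q,x=-.012):
    o,d=ray("side",*((np.array(q)+.5)/6-.5+[185,150])); a=G.T@(o-O); b=G.T@d; return (a+b*(x-a[0])/b[0])[1:]*1000
V=[ing(q) for q in((312,270),(311,332),(313,405),(337,405))]; print(np.round(V,1))
for v in V[1:]: d=v-V[0]; print(np.arctan2(-d[0],-d[1]))
```

```text
foot in block mm [-17.04   0.15 102.08] F block [-4.94  0.49  3.18] T [0.387 1.916 0.08 ] yaw -0.2705 lean 0.021 tilt -0.0031 t 21.2 gw 0.2493
[-0.019, 0.0, 0.001, 0.0, 0.038, 0.0]
[-0.038, 0.0, 0.002, 0.0, 0.076, 0.0]
[-0.056, 0.0, 0.004, 0.0, 0.115, 0.0]
[-0.075, 0.0, 0.007, 0.0, 0.153, 0.0]
[-0.093, 0.0, 0.01, 0.0, 0.191, 0.001]
[-0.112, 0.0, 0.015, 0.0, 0.229, 0.001]
[-0.131, -0.0, 0.02, 0.0, 0.27, 0.001]
[[17.1 81.8]
 [17.6 62. ]
 [16.4 37.6]
 [ 1.7 31.8]]
-0.02954545610790267
0.014360535323022445
0.2986147957922586
```

>>> jog_arm --moves '[-0.014,0,0.001,0,0.029,0,-1,-0.028,0,0.001,0,0.057,0,-1,-0.042,0,0.002,0,0.086,0,-1,-0.056,0,0.004,0,0.115,0,-1,-0.07,0,0.006,0,0.143,0,-1,-0.084,0,0.008,0,0.172,0,-1,-0.093,0,0.01,0,0.191,0,-1,-0.093,0,0.01,0,0.191,0,-1]'

```text
time: 22.2
position: [0.5957, -0.248, 0.1897]
tool_rot: [-2.386, -1.816, -0.271]
ft_force: [-3.9, 2.9, 3.7]
grip_width: 0.249
grip_force: 45.0
```

```bash
cat >> h.py <<'E'
def rock(s,target,c0=np.array([-17.04,.15,52.1])*1e-3,steps=4,off=(0,0,0)):
    """rows from measured pose to tool lean=target (+nominal foot on crown axis c0, block frame)"""
    Z=R.from_euler("z",YB); l0=np.arcsin(R.from_rotvec(s["tool_rot"]).as_matrix()[2,0]); T=[]
    for k in range(1,steps+1):
        l=l0+(target-l0)*k/steps; r=Rt(YB,l); m=r.as_matrix(); G=np.c_[m[:,1],m[:,0],-m[:,2]]
        th=l-SLIP; o=BO+Z.apply(c0+np.array([0,-.05*np.sin(th),.05*np.cos(th)])+off)
        T.append((o-G@F0,r))
    rows(T,s)
E
python3 -c "
from h import *
s=rep(); rock(s,.304)"
```

```text
foot in block mm [-16.3   -8.32 101.38] F block [-4.57  1.72  3.69] T [1.083 1.15  0.29 ] yaw -0.2702 lean 0.2231 tilt -0.0044 t 22.2 gw 0.249
[-0.015, -0.001, -0.0, 0.004, 0.019, 0.001]
[-0.024, -0.001, 0.0, 0.004, 0.039, 0.001]
[-0.034, -0.001, 0.001, 0.004, 0.058, 0.001]
[-0.043, -0.001, 0.002, 0.004, 0.077, 0.001]
```

>>> jog_arm --moves '[-0.01,0,0,0.001,0.019,0,-1,-0.02,0,0,0.002,0.039,0,-1,-0.03,0,0.001,0.003,0.058,0,-1,-0.04,0,0.001,0.003,0.077,0,-1,-0.04,0,0.001,0.003,0.077,0,-1,-0.04,0,0.001,0.003,0.077,0,-1,-0.04,0,0.001,0.003,0.077,0,-1,-0.04,0,0.001,0.003,0.077,0,-1]'

```text
time: 23.2
position: [0.5924, -0.2601, 0.1862]
tool_rot: [-2.339, -1.78, -0.356]
ft_force: [-0.6, 1.9, 4.5]
grip_width: 0.247
grip_force: 44.9
```

>>> jog_arm --moves '[0,0,0,0,0,0,-1,0,0,0,0,0,0,-1,0,0,0,0,0,0,-1,0,0,0,0,0,0,-1,0,0,0,0,0,0,-1,0,0,0,0,0,0,-1,0,0,0,0,0,0,-1,0,0,0,0,0,0,-1]'

```text
time: 24.2
position: [0.5923, -0.2601, 0.1862]
tool_rot: [-2.339, -1.78, -0.356]
ft_force: [-0.6, 1.4, 4.9]
grip_width: 0.249
grip_force: 44.9
```

```bash
python3 -c "
from h import *
s=rep()
ims=[ctrl.get_image('side')['pixels'] for _ in range(16)]
im=np.mean(ims,0); np.save('s6.npy',im); np.save('s6p.npy',np.r_[s['position'],s['tool_rot']])
a=cv2.resize(cv2.cvtColor(im.astype(np.uint8),4)[172:238,205:265],None,fx=9,fy=9,interpolation=2)
cv2.imwrite('pics/s6.png',a); rep()"
```

```text
foot in block mm [-16.6  -14.11  99.88] F block [-1.01  1.22  4.88] T [0.6   0.246 0.104] yaw -0.2698 lean 0.3014 tilt -0.0013 t 24.2 gw 0.2494
foot in block mm [-16.61 -14.12  99.9 ] F block [-1.55  1.2   5.43] T [0.633 0.255 0.163] yaw -0.2697 lean 0.3014 tilt -0.0014 t 25.0 gw 0.249
```

View pics/s6.png

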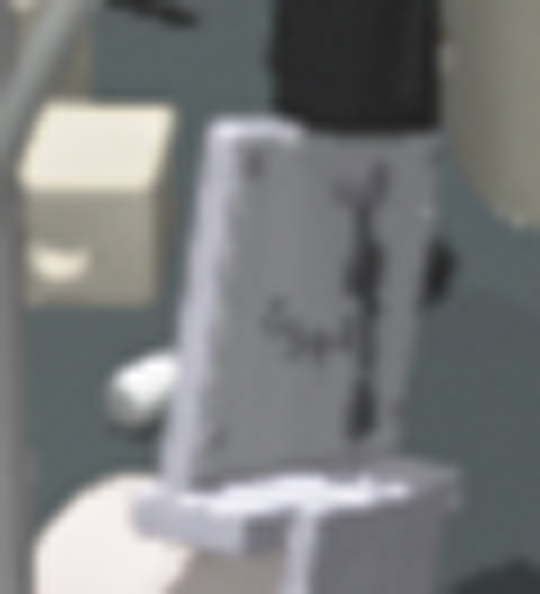

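Run:
```python
from h import *
np.set_printoptions(precision=2,suppress=True)
im=np.load("s6.npy"); P=np.load("s6p.npy"); m=R.from_rotvec(P[3:]).as_matrix(); G=np.c_[m[:,1],m[:,0],-m[:,2]]; O=P[:3]+G@F0
S=9; g=cv2.resize(im[172:238,205:265].astype(np.float32),None,fx=S,fy=S,interpolation=2).max(2)
W=R.from_euler("z",YB).as_matrix()
# world-vertical frame in dial plane: x=normal, y lateral, z up
def ing(q,x=-.012):
    o,d=ray("side",*((np.array(q)+.5)/S-.5+[205,172])); a=W.T@(o-O); b=W.T@d; return (a+b*(x-a[0])/b[0])[1:]*1000
L=[]
for y in list(range(215,245,4))+list(range(300,445,5)):
    r=g[y,330:400]; bg=np.percentile(r,70); w=np.clip(bg-15-r,0,None)
    if w.sum()<1: continue
    x=(w*np.arange(330,400)).sum()/w.sum(); v=ing((x,y)); L.append((y,x,*v))
    print(y,"x %.1f"%x,"wt %.0f"%w.sum(),v)
# disc centroid
w=np.clip(100-g[235:292,335:395],0,None); yy,xx=np.mgrid[235:292,335:395]; print("disc",(w*xx).sum()/w.sum(),(w*yy).sum()/w.sum())
w=np.clip(100-g[395:440,335:390],0,None); yy,xx=np.mgrid[395:440,335:390]; q=((w*xx).sum()/w.sum(),(w*yy).sum()/w.sum());print("tab",q,ing(q))
rep()
```

```text
215 x 363.2 wt 397 [-1.94 70.81]
219 x 363.2 wt 396 [-1.91 69.93]
223 x 363.3 wt 412 [-1.95 69.03]
227 x 363.5 wt 417 [-2.04 68.1 ]
231 x 364.1 wt 440 [-2.27 67.13]
235 x 364.6 wt 468 [-2.49 66.15]
239 x 365.8 wt 559 [-2.96 65.08]
243 x 367.0 wt 668 [-3.44 64.01]
300 x 367.7 wt 688 [-3.61 51.12]
305 x 369.2 wt 689 [-4.2  49.76]
310 x 369.4 wt 629 [-4.3  48.59]
315 x 368.5 wt 468 [-3.89 47.62]
320 x 365.7 wt 400 [-2.7  46.95]
325 x 363.0 wt 437 [-1.53 46.28]
330 x 361.3 wt 386 [-0.79 45.44]
335 x 363.9 wt 127 [-1.88 43.87]
340 x 365.5 wt 67 [-2.56 42.46]
345 x 366.0 wt 58 [-2.74 41.25]
350 x 366.1 wt 153 [-2.8  40.09]
355 x 366.3 wt 329 [-2.87 38.92]
360 x 366.5 wt 371 [-2.9  37.76]
365 x 366.4 wt 341 [-2.87 36.63]
370 x 366.5 wt 248 [-2.91 35.47]
375 x 365.6 wt 225 [-2.47 34.5 ]
380 x 364.1 wt 299 [-1.82 33.62]
385 x 363.4 wt 435 [-1.51 32.6 ]
390 x 363.5 wt 542 [-1.55 31.43]
395 x 363.8 wt 606 [-1.69 30.23]
400 x 364.1 wt 619 [-1.78 29.04]
405 x 363.6 wt 629 [-1.57 27.98]
410 x 363.0 wt 635 [-1.27 26.95]
415 x 362.8 wt 673 [-1.16 25.84]
420 x 362.3 wt 704 [-0.95 24.78]
425 x 361.8 wt 727 [-0.73 23.72]
430 x 360.1 wt 582 [ 0.02 22.88]
435 x 357.8 wt 402 [ 1.   22.13]
440 x 356.2 wt 170 [ 1.71 21.27]
disc 365.84291399102676 266.97711750746555
tab (np.float64(362.3531197637385), np.float64(414.95545162259356)) [-0.99 25.92]
foot in block mm [-16.61 -14.12  99.9 ] F block [-1.55  1.2   5.43] T [0.63 0.26 0.16] yaw -0.2697 lean 0.3014 tilt -0.0014 t 25.0 gw 0.249
```

Run:
```python
from h import *
np.set_printoptions(precision=3,suppress=True)
W=R.from_euler("z",YB).as_matrix()
def edge(f,org,S,a,b,Pp,span=3,sgn=-1):
    im=np.load(f).max(2); im=cv2.GaussianBlur(im.astype(np.float32),(1,5),0)
    a=(np.array(a)+.5)/S-.5+org; b=(np.array(b)+.5)/S-.5+org
    pts=[]
    for v in range(int(np.ceil(a[1])),int(b[1])+1):
        u0=a[0]+(b[0]-a[0])*(v-a[1])/(b[1]-a[1]); us=np.arange(int(round(u0))-span,int(round(u0))+span+1)
        gr=np.clip(sgn*(im[v,us+1]-im[v,us-1]),0,None); gr=np.clip(gr-.3*gr.max(),0,None)
        pts.append(((gr*us).sum()/gr.sum(),v))
    pts=np.array(pts); k=np.polyfit(pts[:,1],pts[:,0],1); r=pts[:,0]-np.polyval(k,pts[:,1]); ok=abs(r)<2*r.std()+.05
    k=np.polyfit(pts[ok,1],pts[ok,0],1); r=pts[ok,0]-np.polyval(k,pts[ok,1])
    def ing(u,v,x=-.008):
        o,d=ray("side",u,v); A=W.T@(o-Pp); B=W.T@d; return (A+B*(x-A[0])/B[0])[1:]*1000
    A=ing(np.polyval(k,a[1]),a[1]);B=ing(np.polyval(k,b[1]),b[1]); D=A-B
    print(f,"lean",np.arctan2(-D[0],D[1]),"len",np.hypot(*D),A,B,"rms",r.std(),ok.sum())
P6=np.load("s6p.npy")
O5=BO+R.from_euler("z",YB).apply([-.01704,.00015,.1021]); O6=BO+R.from_euler("z",YB).apply([-.0166,-.0141,.0999])
edge("s5.npy",(185,150),6,(217,292),(220,500),O5)
edge("s6.npy",(205,172),9,(238,150),(195,465),O6)
# outer silhouette (background to bright end face)
edge("s5.npy",(185,150),6,(198,295),(203,505),O5,sgn=1)
edge("s6.npy",(205,172),9,(206,150),(168,470),O6,sgn=1)
im=np.load("s6.npy").max(2); 
for v in (195,205,215): print(im[v,220:236].round())
```

```text
s5.npy lean 0.06542449020044143 len 64.47660639794478 [61.176 91.363] [65.391 27.025] rms 0.31970045885779835 31
s6.npy lean 0.317722823307169 len 63.03780235144015 [40.039 99.312] [59.732 39.43 ] rms 0.2020296998160221 35
s5.npy lean 0.10840885623472941 len 63.52634522618268 [70.521 93.962] [77.394 30.809] rms 0.7442521923858368 30<stdin>:11: RuntimeWarning: invalid value encountered in scalar divide
Traceback (most recent call last):
TypeError: expected non-empty vector for x
```

```bash
cat > m.py <<'E'
from h import *
W=R.from_euler("z",YB).as_matrix()
def meas(im,org,S,h,w_,O,ptr,tab,bgwin):
    g=cv2.resize(im[org[1]:org[1]+h,org[0]:org[0]+w_].astype(np.float32),None,fx=S,fy=S,interpolation=2).max(2)
    def ing(q,x=-.012):
        o,d=ray("side",*((np.array(q)+.5)/S-.5+org)); a=W.T@(o-O); b=W.T@d; return (a+b*(x-a[0])/b[0])[1:]*1000
    def row(y,x0,wd):
        r=g[y,x0-wd:x0+wd]; w=np.clip(np.percentile(r,75)-12-r,0,None); return ing(((w*np.arange(x0-wd,x0+wd)).sum()/w.sum(),y))
    A=np.array([row(y,int(ptr[0]),4*S//2) for y in range(ptr[1],ptr[2],3)])
    x,y,hw,hh=tab; p=g[y-hh:y+hh,x-hw:x+hw]; w=np.clip(100-p,0,None); yy,xx=np.mgrid[y-hh:y+hh,x-hw:x+hw]
    T=ing(((w*xx).sum()/w.sum(),(w*yy).sum()/w.sum()))
    x,y,hw,hh=bgwin; p=g[y-hh:y+hh,x-hw:x+hw]; w=np.clip(100-p,0,None); yy,xx=np.mgrid[y-hh:y+hh,x-hw:x+hw]
    D=ing(((w*xx).sum()/w.sum(),(w*yy).sum()/w.sum()))
    py=np.r_[np.median(A[:,0]),D[0]]
    print("ptr y",py.round(2),"disc z %.1f"%D[1],"tab",T.round(2)," angle(ptr) %.3f angle(disc) %.3f"%tuple((py-T[0])/(D[1]+20-T[1])))
E
python3 - <<'E'
from m import *
O5=BO+R.from_euler("z",YB).apply([-.01704,.00015,.1021]); O6=BO+R.from_euler("z",YB).apply([-.0166,-.0141,.0999])
meas(np.load("s5.npy"),(185,150),6,100,100,O5,(313,365,395),(338,405,14,20),(311,332,18,20))
meas(np.load("s6.npy"),(205,172),9,66,60,O6,(365,345,372),(362,415,27,22),(364,262,30,28))
E
```

```text
ptr y [15.71 14.84] disc z 60.8 tab [ 0.85 31.08]  angle(ptr) 0.299 angle(disc) 0.281
ptr y [-2.88 -2.95] disc z 59.1 tab [-1.06 26.12]  angle(ptr) -0.034 angle(disc) -0.036
```

Pointer against tab now measures about -0.035, so the gauge turned slightly in the grip and overshot. I'll lighten the foot, push the lip a little forward and rock back 0.033.

>>> jog_arm --moves '[0,0.001,-0.002,0,0,0,-1,0,0.002,-0.003,0,0,0,-1,0.004,0.003,-0.003,0,-0.008,0,-1,0.008,0.003,-0.003,0,-0.016,0,-1,0.012,0.003,-0.003,0,-0.024,0,-1,0.0155,0.003,-0.003,0,-0.0315,0,-1,0.0155,0.003,-0.003,0,-0.0315,0,-1,0.0155,0.003,-0.003,0,-0.0315,0,-1]'

```text
time: 26.0
position: [0.5933, -0.2569, 0.1873]
tool_rot: [-2.358, -1.793, -0.316]
ft_force: [0.1, -1.5, -1.3]
grip_width: 0.249
grip_force: 44.9
```

>>> jog_arm --moves '[0,0,0,0,0,0,-1,0,0,0,0,0,0,-1,0,0,0,0,0,0,-1,0,0,0,0,0,0,-1,0,0,0,0,0,0,-1,0,0,0,0,0,0,-1,0,0,0,0,0,0,-1,0,0,0,0,0,0,-1]'

```text
time: 27.0
position: [0.5936, -0.2559, 0.1876]
tool_rot: [-2.356, -1.794, -0.318]
ft_force: [-0.2, -1.5, -2.8]
grip_width: 0.247
grip_force: 44.9
```

```bash
python3 -c "
from m import *
s=rep()
im=np.mean([ctrl.get_image('side')['pixels'] for _ in range(24)],0); np.save('s7.npy',im); s=rep()
M=R.from_rotvec(s['tool_rot']).as_matrix(); O=s['position']+np.c_[M[:,1],M[:,0],-M[:,2]]@F0
a=cv2.resize(cv2.cvtColor(im.astype(np.uint8),4)[172:238,205:265],None,fx=9,fy=9,interpolation=2)
cv2.imwrite('pics/s7.png',a)
d=(proj('side',O)-proj('side',BO+R.from_euler('z',YB).apply([-.0166,-.0141,.0999])))[0]*9; print(d)
i,j=d.round().astype(int)
for e in (-6,0,6): meas(im,(205,172),9,66,60,O,(365+i//2+e,345+j,372+j),(362+i//2+e,415+j,27,22),(364+i//2+e,262+j,30,28))
"
```

```text
foot in block mm [-16.69 -12.56 100.41] F block [ 0.2  -1.47 -2.84] T [-0.929  0.446 -0.032] yaw -0.2694 lean 0.2688 tilt 0.0008 t 27.0 gw 0.247
foot in block mm [-16.64 -12.67 100.46] F block [-1.1   0.32 -3.82] T [-0.704  0.508  0.042] yaw -0.2696 lean 0.2687 tilt 0.0007 t 28.2 gw 0.2489
[-3.23914137  0.34015567]
ptr y [-0.16 -0.6 ] disc z 59.8 tab [-0.88 26.34]  angle(ptr) 0.014 angle(disc) 0.005
ptr y [-0.15 -0.6 ] disc z 59.8 tab [-0.88 26.34]  angle(ptr) 0.014 angle(disc) 0.005
ptr y [-0.79 -0.64] disc z 59.8 tab [-0.88 26.34]  angle(ptr) 0.002 angle(disc) 0.005
```

View pics/s7.png

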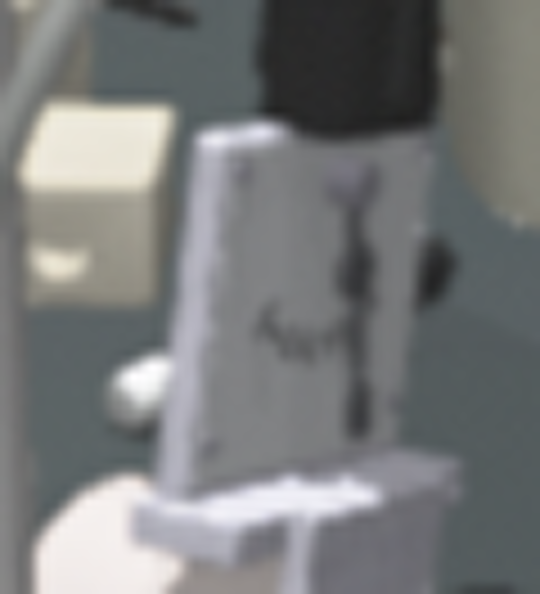

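The pointer (353,190→360,400) now lines up with the tab (360,412) to within about 0.01. The foot and lip contacts have become too light, so I'll add a gentle push along the foot normal and toward the face.

>>> jog_arm --moves '[0,0.001,0.001,0,0,0,-1,0,0.002,0.002,0,0,0,-1,0,0.003,0.003,0,0,0,-1,0,0.004,0.003,0,0,0,-1,0,0.004,0.003,0,0,0,-1,0,0.004,0.003,0,0,0,-1,0,0.004,0.003,0,0,0,-1,0,0.004,0.003,0,0,0,-1]'

```text
time: 29.2
position: [0.5941, -0.2563, 0.1875]
tool_rot: [-2.356, -1.793, -0.317]
ft_force: [-5.9, 0.1, 2.8]
grip_width: 0.251
grip_force: 45.0
```

```bash
python3 -c "
from h import *
for i in range(6): ctrl.get_image('side'); rep()"
```

```text
foot in block mm [-16.14 -12.78 100.3 ] F block [-5.42 -1.02  2.14] T [-0.029  1.75   0.496] yaw -0.2695 lean 0.2688 tilt 0.0016 t 29.25 gw 0.2507
foot in block mm [-16.16 -12.78 100.3 ] F block [-5.18 -2.01  3.22] T [-0.009  1.772  0.426] yaw -0.2695 lean 0.2688 tilt 0.0016 t 29.3 gw 0.2492
foot in block mm [-16.11 -12.8  100.32] F block [-5.6  -1.82  1.98] T [-0.081  1.786  0.459] yaw -0.2695 lean 0.2687 tilt 0.0015 t 29.35 gw 0.2489
foot in block mm [-16.15 -12.77 100.29] F block [-4.74 -1.11  2.51] T [-0.096  1.706  0.463] yaw -0.2696 lean 0.2688 tilt 0.0016 t 29.4 gw 0.2488
foot in block mm [-16.14 -12.79 100.32] F block [-5.29 -0.66  2.35] T [-0.05   1.735  0.511] yaw -0.2695 lean 0.2688 tilt 0.0016 t 29.45 gw 0.2506
foot in block mm [-16.13 -12.8  100.31] F block [-5.35 -1.11  2.6 ] T [-0.075  1.717  0.463] yaw -0.2695 lean 0.2688 tilt 0.0016 t 29.5 gw 0.2473
```

```bash
python3 -c "
from m import *
im=np.mean([ctrl.get_image('side')['pixels'] for _ in range(30)],0); np.save('s8.npy',im); s=rep()
M=R.from_rotvec(s['tool_rot']).as_matrix(); O=s['position']+np.c_[M[:,1],M[:,0],-M[:,2]]@F0
for e in (-10,-5,0): meas(im,(205,172),9,66,60,O,(366+e,345,372),(362+e,415,27,22),(362+e,262,30,28))
g=cv2.resize(im[172:238,205:265].astype(np.float32),None,fx=9,fy=9,interpolation=2).max(2)
for y in (215,225,345,355,365,375,385,395,405,415,425):
    r=g[y,335:385]; w=np.clip(np.percentile(r,75)-12-r,0,None); print(y,round((w*np.arange(335,385)).sum()/w.sum(),1),end='; ')
"
```

```text
foot in block mm [-16.13 -12.8  100.3 ] F block [-5.33 -1.06  1.71] T [-0.144  1.723  0.454] yaw -0.2696 lean 0.2688 tilt 0.0016 t 31.0 gw 0.2476
ptr y [-0.77 -0.82] disc z 59.5 tab [-1.55 26.06]  angle(ptr) 0.015 angle(disc) 0.014
ptr y [-0.77 -0.82] disc z 59.5 tab [-1.55 26.06]  angle(ptr) 0.015 angle(disc) 0.014
ptr y [-0.95 -0.82] disc z 59.5 tab [-1.55 26.06]  angle(ptr) 0.011 angle(disc) 0.014
215 355.4; 225 355.0; 345 353.5; 355 356.9; 365 356.7; 375 356.1; 385 358.5; 395 359.7; 405 358.9; 415 358.8; 425 358.3;
```

>>> jog_arm --moves '[-0.001,0,0,0,0.002,0,-1,-0.002,0,0,0,0.004,0,-1,-0.003,0,0,0,0.006,0,-1,-0.004,0,0,0,0.008,0,-1,-0.004,0,0,0,0.008,0,-1,-0.004,0,0,0,0.008,0,-1,-0.004,0,0,0,0.008,0,-1,-0.004,0,0,0,0.008,0,-1]'

```text
time: 32.0
position: [0.5939, -0.2572, 0.1872]
tool_rot: [-2.351, -1.789, -0.327]
ft_force: [-5.7, 0.8, 2.8]
grip_width: 0.247
grip_force: 45.0
```

>>> jog_arm --moves '[0,0,0,0,0,0,-1,0,0,0,0,0,0,-1,0,0,0,0,0,0,-1,0,0,0,0,0,0,-1,0,0,0,0,0,0,-1,0,0,0,0,0,0,-1,0,0,0,0,0,0,-1,0,0,0,0,0,0,-1]'

```text
time: 33.0
position: [0.5939, -0.2572, 0.1872]
tool_rot: [-2.351, -1.789, -0.327]
ft_force: [-4.8, 0.9, 2.3]
grip_width: 0.248
grip_force: 45.0
```

```bash
python3 -c "
from m import *
im=np.mean([ctrl.get_image('side')['pixels'] for _ in range(40)],0); np.save('s9.npy',im); s=rep()
M=R.from_rotvec(s['tool_rot']).as_matrix(); O=s['position']+np.c_[M[:,1],M[:,0],-M[:,2]]@F0
for e in (-10,-5,0): meas(im,(205,172),9,66,60,O,(366+e,345,372),(362+e,415,27,22),(362+e,262,30,28))
t=cv2.cvtColor(ctrl.get_image('top')['pixels'],4); t0=cv2.imread('pics/top0.png'); d=cv2.absdiff(t,t0).max(2)
for n,(x,y) in {'beaker':(343,236),'B':(305,281),'C':(382,284),'plaster':(207,140),'milled':(181,289)}.items(): print(n,d[y-12:y+12,x-12:x+12].mean())
"
```

```text
foot in block mm [-16.15 -12.88 100.27] F block [-4.62  0.06  2.55] T [0.073 1.745 0.43 ] yaw -0.2693 lean 0.2776 tilt 0.0016 t 35.0 gw 0.2519
ptr y [-1.88 -1.56] disc z 59.5 tab [-1.5  26.01]  angle(ptr) -0.007 angle(disc) -0.001
ptr y [-1.88 -1.56] disc z 59.5 tab [-1.5  26.01]  angle(ptr) -0.007 angle(disc) -0.001
ptr y [-1.88 -1.56] disc z 59.5 tab [-1.5  26.01]  angle(ptr) -0.007 angle(disc) -0.001
beaker 3.2465277777777777
B 2.704861111111111
C 2.2708333333333335
plaster 2.3194444444444446
milled 81.79513888888889
```

```bash
python3 -c "
from h import *
print(ctrl.get_image('top')['pixels'][280:298:6,172:192:6].tolist()); rep(); print(ctrl.close_job())"
```

```text
[[[84, 87, 62], [86, 90, 65], [94, 96, 68], [101, 105, 76]], [[88, 90, 65], [93, 95, 70], [97, 100, 69], [103, 104, 77]], [[91, 96, 67], [96, 99, 70], [104, 106, 77], [106, 109, 80]]]
foot in block mm [-16.13 -12.9  100.28] F block [-4.98 -0.    3.18] T [0.096 1.716 0.484] yaw -0.2693 lean 0.2776 tilt 0.0016 t 35.1 gw 0.2488
the job is handed in; nothing more can be done
None
```

I handed the job in at 35.1 s with the gauge still held on the crown after the level pause: pointer within about 0.01 rad of the index tab, foot contact light (about 7 N) and lip against the front face (about 5 N); earlier joint 6 read 2.053 against its 2.05 limit, and I saw no sign of bystanders moving, though the arm hid one small white object at the end.

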